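Set the specimen clamp's clearance for a scan and hold it

ROBOT

A 7-joint arm with a two-finger parallel gripper is mounted at the origin on the work surface. World frame = base frame: x ahead of the robot, y to its left, z up, the work surface at z = 0. Lengths are in m, angles in rad, forces in N, time in s.
With the tool pointing down it reaches from about 0.4 to 0.85 m from the base axis. Payload 10.4 kg.
Tool frame: the origin (TCP) lies midway between the tips of the shut fingers; the grasp point (between the pads) lies 19 mm behind it (manip.tcp_to_grasp is the distance from the TCP to the grasp point, in m); x points along the fingers, y is the direction in which the jaws open and shut, and the axes are right-handed (so a half turn about x gives the same grasp; the last joint's range is limited). The gripper opens to 85 mm and grips with 20 to 120 N. Pads are 22 mm wide; open, the fingers measure 114 mm over their backs; the gripper's body (76 mm by 85 mm) begins 54 mm behind the grasp point. The pads swing forward as they close: fully open they stand 13 mm farther back than shut.
Start: joints at [1.218, 0.332, -0.065, 1.46, 0.022, 1.35, -0.088], TCP at [0.202, -0.591, 0.231] pointing down, gripper open.
Joint ranges: [-2.6, 2.6], [-0.5, 2.12], [-1.47, 1.34], [0.16, 2.42], [-1.27, 4.41], [0.06, 2.06], [-2.6, 2.6]. Speed limits (rad/s): [2.22, 2.22, 2.79, 2.79, 3.14, 3.14, 3.14].

INTERFACE

Orientations are given as a unit quaternion [x, y, z, w].
In Python, from workcell import monitor, viewer, manip gives the robot as it stands. The module is installed in compiled form; this text tells all that it offers.
- The arm moves only by the tool send_rows, never from a script. Its arguments are lists of equal length, an entry for each row: "grip": the closure in counts, from 0 (fully open) to 255 (shut); "offset": the shift along the tool's x, y, z in mm, a list of three; "twist": the turn about the tool's x in degrees. In form: {"grip": [grip, ...], "offset": [[tx, ty, tz], ...], "twist": [twist, ...]}. A call has exactly 5 rows; each row is the pose to reach, as a shift and turn from the pose commanded when the call began, along the tool's axes at that moment; what a row does not reach only later rows make up. A row lasts 1/12 s, in which the tool goes at most 41.7 mm and 7.16 degrees, less where a joint would pass 70% of its speed; a pose out of reach is approached as far as the arm can. A call with a gripper value outside its range is refused whole. The fingers move at their own pace and stop on an object; "newtons" is the grip in N (left out, the last holds). Time passes only in rows, so rows that repeat a pose let the fingers close, or fill a call up. It gives the time, the measured TCP pose, the force and the opening at its end, in the units of the state.
- monitor.get_obs(): the state, without advancing time (a new reading comes with each control period).
- viewer.camera(name): name is "scene" or "top"; returns (picture, depth): 480x640x3 uint8, blue, green, red; 480x640 float32, m along the optical axis (not along the pixel's ray), 0 where there is no reading.
- viewer.camera_model(name): a dict with "camera_matrix" (3x3 intrinsics, pixels), "R" (3x3) and "t" (3): a world point X has camera coordinates R X + t. Camera axes: x right, y down, z forward; pixel columns grow to the right and rows downward; lengths in m; the calibration is good to about 2 mm. A picture is of the moment at which its call begins. camera_model takes no time and is no camera call.
- manip.hand_in(): hands the job in, once; it reports no verdict.
Trained networks look in the newest picture that a camera, given by its name, has taken for a name from the list of things; names that differ only in an ending like _2 or _b are one class to them, and where a whole thing is asked for, a point or a joint stands for the part that bears it (a point fixed in the world has none). Each returns a list of dicts, best first, with "score" (0 to 1); they miss things now and then, are a little off and sometimes report something else, mostly with a low value. They report only what shows in the picture. A call takes as long as a camera call. They do not tell look-alikes from the thing itself.
- viewer.recognise(target, camera): "box" ([left, top, width, height] in pixels, round what is visible of it).
- viewer.regions_of(target, camera): "region" (480x640 bool, what is visible of it) and "box" ([left, top, width, height] in pixels, round what is visible of it).
- viewer.spot_point(target, camera): "position" ([column, row] in pixels: a listed point, or the origin of a listed thing).
The state is a dict: "clock": time; "joint_pos": joint angles; "joint_velocities": joint speeds; "tau": joint torques, N m; "position": TCP position; "ee_rot": TCP orientation; "ft_force": force on the tool from outside, world axes, zero at the start; "torque": the same for the moment, N m; "grip_width": opening from 0.0 (shut) to 1.0 (fully open).
Only numpy, scipy, OpenCV 4.12 (cv2) and the standard library are available. Lean on these libraries where they do the work, as an engineer would, in place of code of your own. Each camera call takes 0.05 s, during which the arm holds its last target.

TASK

The fossil in the clamp with the red thumbscrew is about to be scanned: turn the red thumbscrew clockwise (seen from above) until it seats, then back it off a quarter turn so that the foot no longer presses on the bone. Keep hold of the screw by its grip bar there, still, and finish while holding it, ready for a colleague to nip up the locknut. Do not turn the blue thumbscrew, and leave the fossils and everything else where they are.

Things in the scene. Friction and masses are not known exactly. Their poses are not given: they have to be found in the camera images.
- red_clamp: The specimen clamp with the red thumbscrew, fixed. Black base plate 130 x 100 x 12 mm, aluminium column at its +x end, flat aluminium arm (34 mm wide, top 115 mm above the table) reaching from the column over the fossil, thumbscrew on the arm. Origin: centre of the plate's underside, straight below the screw's axis; x level, along the arm towards the column; z up.
- red_grip (a point): Point on the red thumbscrew's axis, 150 mm above the table: the place to grip. Its grip is an upright bar, 60 mm long, 16 mm thick (grip across this), 127 to 159 mm above the table, on a 44 mm disc; white pointer stripe on one half of its top. Nothing near it is higher. Axes turn with the screw: x along the bar (pointer at -x), y across it.
- red_screw (a joint): Red thumbscrew, vertical axis. Value (rad) = angle backed off from its seat: 0 = seated (hard stop), 4.0 = other stop; falls turning clockwise seen from above (tightening). Yaw of the bar = yaw of the clamp + this value; at 0 the pointer aims at the clamp's -x. Friction about 0.06 N m, stays where left, no play. Keeps its height while it drives a foot down, which meets the fossil at the seat.
- blue_clamp: A second specimen clamp of the same build, with a blue thumbscrew, not to be adjusted; fixed. Black base plate 130 x 100 x 12 mm, aluminium column at its +x end, flat aluminium arm (34 mm wide, top 115 mm above the table) reaching from the column over the fossil, thumbscrew on the arm. Origin: centre of the plate's underside, straight below the screw's axis; x level, along the arm towards the column; z up.
- blue_pointer (a point): Outer end of the white stripe on top of the blue thumbscrew's bar, 28 mm from its axis, 159 mm above the table; it moves when that screw is turned.
- red_fossil_mid (a point): Brown fossil vertebra, 44 mm tall, 48 mm across with three short spurs, standing loose on the red clamp's rubber pad under the foot; point at its centre.
- blue_fossil_mid (a point): Paler fossil vertebra of the same size standing loose in the blue clamp; point at its centre.
- carton_1: White carton with an orange band, 90 x 55 x 25 mm, lying loose; origin at the centre of its underside.
- carton_2: Brown carton with a white band, 75 x 75 x 30 mm, loose; origin at the centre of its underside.
- jar_mid (a point): Closed jar, 60 mm diameter, 75 mm tall, loose, upright; point at its centre.
- ball_bar: Scanner calibration bar: dark steel bar 150 x 30 mm with two white 34 mm balls on short stems, 57 mm tall, loose; origin at the centre of its underside.
- brush_grip (a point): Cleaning brush lying loose; point on its handle.
- mouse: Black computer mouse, 100 x 60 x 26 mm, loose; origin at the centre of its underside.
Not all that is in view belongs to the job. What is shaped like the red_clamp but orange or pink is not meant.

How it is judged:
By the outcome, as a careful person would: the job done as asked, in the order asked, and still so for the second after the job is handed in, while the arm keeps its last pose, push and grip.
It also fails if it takes over 48 s, if anything falls off the work surface, if the arm or the gripper's body presses on something with over 40 N, if the wrist force passes 120 N, or if a joint passes its speed limit or range.

## Working session

There is one attempt and no reset: what is moved stays moved. The work goes in short steps, Python scripts to look and compute and a tool call to move; the robot and the scene stay as the last step left them, time stands still between calls to the robot, and variables do not carry over. Pictures are saved under pics/ and viewed, and the job is handed in when it is done.

Besides the shell and the picture viewer there is one more tool, called after "Emit:" as name(argument=value, ...), one argument or row to a line, values as JSON. send_rows: Moves the arm, as the interface text tells. Its arguments: {"type":"object","properties":{"grip":{"type":"array","items":{"type":"number"}},"offset":{"type":"array","items":{"type":"array","items":{"type":"number"}}},"twist":{"type":"array","items":{"type":"number"}},"newtons":{"type":"number"}},"required":["grip","offset","twist"]}

```bash
mkdir -p pics
cat > h.py <<'E'
from workcell import monitor, viewer, manip
import numpy as np, cv2
def snap(n,f):
    p,d=viewer.camera(n); cv2.imwrite('pics/'+f,p); np.save('pics/'+n+'_d.npy',d); return p,d
def ray_z(n,uv,z):
    m=viewer.camera_model(n);K=np.array(m['camera_matrix']);R=np.array(m['R']);t=np.array(m['t'])
    c=-R.T@t; r=R.T@np.linalg.inv(K)@np.array([uv[0],uv[1],1.]); return c+r*(z-c[2])/r[2]
def proj(n,X):
    m=viewer.camera_model(n);K=np.array(m['camera_matrix']);q=K@(np.array(m['R'])@np.array(X)+np.array(m['t'])); return q[:2]/q[2]
E
python3 - <<'E'
from h import *
o=monitor.get_obs();print({k:np.round(v,3) for k,v in o.items()}, manip.tcp_to_grasp)
for n in('scene','top'):
    snap(n,n+'1.png')
    m=viewer.camera_model(n);print(n,np.round(-np.array(m['R']).T@m['t'],3))
    for t in ('red_grip','red_clamp'):
        for r in viewer.spot_point(t,n): print(t,np.round(r['score'],2),np.round(r['position']),ray_z(n,r['position'],.15 if 'grip' in t else 0).round(3))
E
```

```text
{'clock': np.float64(0.0), 'joint_pos': array([ 1.218,  0.333, -0.065,  1.461,  0.022,  1.35 , -0.089]), 'joint_velocities': array([ 0.001,  0.   , -0.001, -0.001,  0.   ,  0.001, -0.   ]), 'tau': array([-0.0000e+00, -6.2545e+01,  4.9000e-02, -3.9159e+01,  1.6000e-02,
        1.0000e-02, -0.0000e+00]), 'position': array([ 0.202, -0.591,  0.231]), 'ee_rot': array([-0.697, -0.117,  0.698, -0.116]), 'ft_force': array([-0.443,  0.102, -0.06 ]), 'torque': array([-0.077, -0.016,  0.066]), 'grip_width': np.float64(0.998)} 0.0187
scene [1.013 0.944 0.86 ]
red_grip 0.76 [350. 213.] [0.403 0.025 0.15 ]
red_grip 0.64 [498. 300.] [0.319 0.438 0.15 ]
red_clamp 0.97 [347. 260.] [ 0.406  0.025 -0.   ]
red_clamp 0.74 [481. 354.] [0.329 0.439 0.   ]
red_clamp 0.57 [384. 311.] [ 0.433  0.232 -0.   ]
top [ 0.252 -0.009  1.252]
red_grip 0.75 [139. 298.] [0.321 0.438 0.15 ]
red_grip 0.68 [306. 266.] [0.406 0.033 0.15 ]
red_grip 0.65 [229. 254.] [0.432 0.227 0.15 ]
red_clamp 0.78 [234. 262.] [0.435 0.244 0.   ]
red_clamp 0.65 [160. 301.] [0.322 0.441 0.   ]
```

View pics/scene1.png

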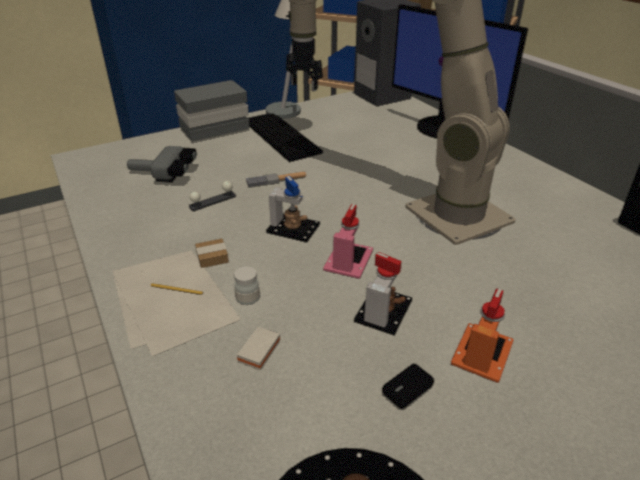

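View pics/top1.png

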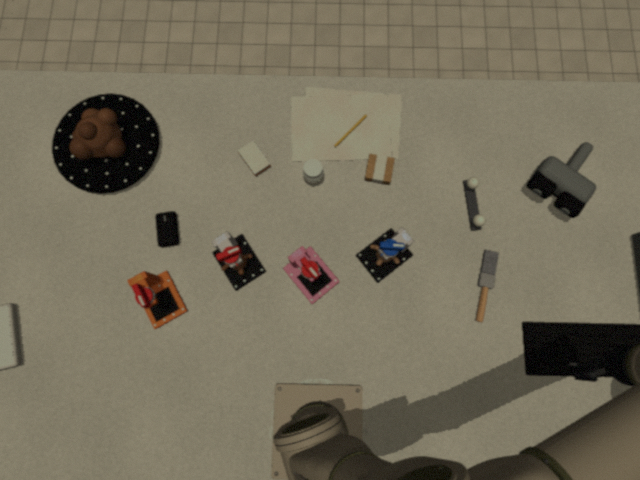

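The black-based red clamp is at about (237,258) in the top view and (385,300) in the scene view. The pink one at (310,270) and the orange one at (157,297) in the top view are decoys. I'll zoom in for the bar's yaw and pointer.

Run:
```python
from h import *
a=cv2.imread('pics/top1.png')[215:305,190:290]; b=cv2.imread('pics/scene1.png')[235:345,340:430]
a=cv2.resize(a,(400,360),interpolation=cv2.INTER_CUBIC);b=cv2.resize(b,(360,440),interpolation=cv2.INTER_CUBIC)
c=np.zeros((440,760,3),np.uint8);c[:360,:400]=a;c[:,400:]=b
c=np.clip(c.astype(float)*1.6,0,255).astype(np.uint8)
cv2.imwrite('pics/z1.png',c)
d=np.load('pics/top_d.npy');p=cv2.imread('pics/top1.png')
m=viewer.camera_model('top');K=np.array(m['camera_matrix']);R=np.array(m['R']);t=np.array(m['t'])
v,u=np.mgrid[215:305,190:290];z=d[215:305,190:290]
X=(np.stack([(u-K[0,2])/K[0,0]*z,(v-K[1,2])/K[1,1]*z,z],-1)-t)@R
bgr=p[215:305,190:290].astype(int)
s=(X[...,2]>.145)&(X[...,2]<.175)
print(s.sum());P=X[s]
for (x,y,zz),c_,uu,vv in zip(P,bgr[s],u[s],v[s]): print(uu,vv,round(x,3),round(y,3),round(zz,3),c_)
pl=(X[...,2]>.1)&(X[...,2]<.125); print('arm',pl.sum(),X[pl].mean(0))
# base plate
bl=(X[...,2]<.03)&(bgr.sum(-1)<110)
q=X[bl][:,:2];r=cv2.minAreaRect(q.astype(np.float32)*1000);print('plate',bl.sum(),r)
print(K)
```

```text
180
235 246 0.453 0.212 0.156 [38 43 99]
236 246 0.452 0.209 0.16 [ 35  42 110]
237 246 0.452 0.206 0.161 [ 33  40 105]
238 246 0.453 0.204 0.158 [26 30 80]
233 247 0.449 0.215 0.162 [ 46  50 115]
234 247 0.449 0.213 0.161 [ 50  57 120]
235 247 0.45 0.211 0.159 [ 61  72 126]
236 247 0.45 0.209 0.159 [ 73  85 133]
237 247 0.449 0.206 0.162 [ 73  85 128]
238 247 0.45 0.204 0.158 [49 59 98]
239 247 0.451 0.202 0.155 [26 32 62]
231 248 0.447 0.221 0.16 [ 40  44 126]
232 248 0.447 0.219 0.157 [ 55  62 128]
233 248 0.447 0.216 0.158 [ 73  84 133]
234 248 0.447 0.213 0.16 [ 87 103 135]
235 248 0.448 0.211 0.157 [ 98 116 136]
236 248 0.447 0.208 0.16 [108 127 141]
237 248 0.448 0.206 0.158 [102 120 136]
238 248 0.446 0.202 0.164 [ 79  92 119]
239 248 0.448 0.201 0.158 [40 45 82]
228 249 0.444 0.228 0.158 [ 31  37 126]
229 249 0.444 0.225 0.162 [ 40  47 127]
230 249 0.445 0.224 0.155 [ 55  65 130]
231 249 0.444 0.221 0.159 [ 76  88 137]
232 249 0.444 0.217 0.164 [ 94 109 138]
233 249 0.444 0.215 0.16 [111 127 142]
234 249 0.445 0.213 0.159 [112 130 138]
235 249 0.444 0.21 0.163 [117 134 141]

[... 5482 characters left out ...]
1 119]
221 258 0.421 0.244 0.16 [ 19  21 103]
222 258 0.422 0.241 0.158 [12 14 88]
223 258 0.423 0.241 0.151 [11 16 78]
224 258 0.423 0.238 0.15 [14 20 70]
218 259 0.419 0.251 0.158 [ 25  28 106]
219 259 0.419 0.249 0.159 [ 19  21 100]
220 259 0.419 0.246 0.16 [ 9  9 84]
221 259 0.42 0.245 0.152 [16 18 76]
222 259 0.421 0.244 0.149 [ 6  5 61]
219 260 0.418 0.251 0.147 [15  9 65]
220 260 0.418 0.248 0.15 [12 12 60]
arm 334 [0.45956996 0.24121447 0.1141433 ]
plate 791 ((435.11785888671875, 228.09268188476562), (125.63185119628906, 94.13922119140625), 34.68585205078125)
[[448.81395262   0.         323.0111263 ]
 [  0.         448.81395262 232.62216447]
 [  0.           0.           1.        ]]
```

View pics/z1.png

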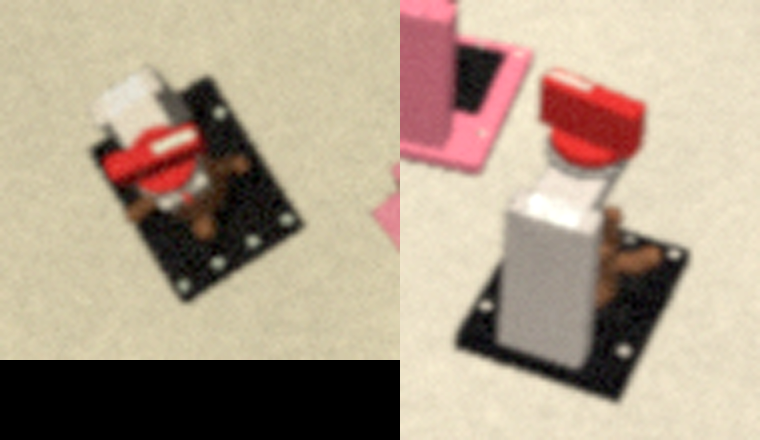

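```bash
cat >> h.py <<'E'
from scipy.spatial.transform import Rotation as Ro
def bar(dfile='pics/top_d.npy'):
    pass
def st():
    o=monitor.get_obs(); M=Ro.from_quat(o['ee_rot']).as_matrix()
    print('t %.2f'%o['clock'],'pos',o['position'].round(4),'tool y yaw %.2f'%np.degrees(np.arctan2(M[1,1],M[0,1])),'xax',M[:,0].round(3),'j',np.round(o['joint_pos'],2),'F',np.round(o['ft_force'],1),'T',np.round(o['torque'],3),'g %.3f'%o['grip_width'])
    return o,M
def tgt(P):
    o,M=st(); print('offset mm',((np.array(P)-o['position'])@M*1000).round(1))
E
python3 - <<'E'
from h import *
st()
d=np.load('pics/top_d.npy');p=cv2.imread('pics/top1.png').astype(int)
m=viewer.camera_model('top');K=np.array(m['camera_matrix']);R=np.array(m['R']);t=np.array(m['t'])
v,u=np.mgrid[215:305,190:290]
z=d[215:305,190:290];X=(np.stack([(u-K[0,2])/K[0,0]*z,(v-K[1,2])/K[1,1]*z,z],-1)-t)@R
b=p[215:305,190:290]
top=(X[...,2]>.15)&(X[...,2]<.17)&(b[...,2]>95)
# intersect with plane z=.159
P=np.array([ray_z('top',(a,c),.159) for a,c in zip(u[top],v[top])])[:,:2]
print('top',top.sum(),cv2.minAreaRect((P*1000).astype(np.float32)))
w,V=np.linalg.eigh(np.cov(P.T));print('mean',P.mean(0),'yaw',np.degrees(np.arctan2(V[1,1],V[0,1])))
wh=top&(b[...,0]>80);Q=np.array([ray_z('top',(a,c),.159) for a,c in zip(u[wh],v[wh])])[:,:2]
w,V=np.linalg.eigh(np.cov(Q.T));print('white',Q.mean(0),np.degrees(np.arctan2(V[1,1],V[0,1])), 'lengths',4*np.sqrt(w))
# column/arm direction: points at arm height
arm=(X[...,2]>.105)&(X[...,2]<.122)&(b[...,0]>70)
A=X[arm][:,:2];print('arm rect',arm.sum(),cv2.minAreaRect((A*1000).astype(np.float32)))
# plate via plane z=.012
bl=(X[...,2]<.03)&(X[...,2]>.004)
B=np.array([ray_z('top',(a,c),.012) for a,c in zip(u[bl],v[bl])])[:,:2];
k=b[bl].sum(-1)<110
print('plate',cv2.minAreaRect((B[k]*1000).astype(np.float32)))
E
```

```text
t 0.30 pos [ 0.2024 -0.5912  0.231 ] tool y yaw -71.11 xax [-0.  0. -1.] j [ 1.22  0.33 -0.06  1.46  0.02  1.35 -0.09] F [0.2 1.  0.2] T [-0.013  0.006 -0.058] g 0.999
top 140 ((435.9289855957031, 228.796875), (15.055931091308594, 57.336849212646484), 24.581348419189453)
mean [0.43594543 0.22883652] yaw 114.97235475702992
white [0.44206131 0.21709183] 113.69733814978206 lengths [0.00773777 0.02858301]
arm rect 265 ((435.46600341796875, 186.58370971679688), (202.56398010253906, 79.1035385131836), 69.26640319824219)
plate ((435.0566711425781, 228.07652282714844), (125.29251861572266, 94.17435455322266), 34.94638442993164)
```

Emit:
send_rows(
  grip=[0,0,0,0,0],
  offset=[
    [0,-13,-39],
    [0,-26,-78],
    [0,-39,-117],
    [0,-52,-156],
    [0,-65,-195],
  ],
  twist=[-7,-14,-21,-28,-35],
)

```text
clock: 0.72
position: [0.3671, -0.4653, 0.2315]
ee_rot: [-0.629, -0.322, 0.629, -0.322]
ft_force: [1.0, -0.5, 0.3]
grip_width: 1.0
```

```bash
python3 -c "
from h import *
tgt([.5,-.2,.231])"
```

```text
t 0.72 pos [ 0.3671 -0.4653  0.2315] tool y yaw -35.77 xax [ 0. -0. -1.] j [ 1.04  0.27 -0.26  1.54  0.07  1.34  0.15] F [ 1.  -0.5  0.3] T [-0.06  -0.055 -0.026] g 1.000
offset mm [   0.4  -47.3 -292.9]
```

Emit:
send_rows(
  grip=[0,0,0,0,0],
  offset=[
    [0,-6,-40],
    [0,-12,-80],
    [0,-19,-120],
    [0,-26,-160],
    [0,-33,-200],
  ],
  twist=[-7,-14,-21,-28,-35],
)

```text
clock: 1.13
position: [0.4575, -0.2838, 0.2315]
ee_rot: [-0.503, -0.496, 0.503, -0.497]
ft_force: [0.4, 0.1, 0.5]
grip_width: 1.001
```

```bash
python3 -c "
from h import *
tgt([.4357,.2285,.231])"
```

```text
t 1.13 pos [ 0.4575 -0.2838  0.2315] tool y yaw -0.76 xax [ 0.    -0.001 -1.   ] j [ 0.88  0.17 -0.45  1.67  0.08  1.32  0.4 ] F [0.4 0.1 0.5] T [-0.074 -0.001 -0.008] g 1.001
offset mm [ 2.00e-01 -2.87e+01 -5.12e+02]
```

Emit:
send_rows(
  grip=[0,0,0,0,0],
  offset=[
    [0,4,-41],
    [0,8,-82],
    [0,8,-123],
    [0,8,-164],
    [0,8,-205],
  ],
  twist=[0,0,0,0,0],
)

```text
clock: 1.55
position: [0.4687, -0.0789, 0.2314]
ee_rot: [-0.505, -0.495, 0.505, -0.495]
ft_force: [0.3, 0.2, 0.4]
grip_width: 1.0
```

Emit:
send_rows(
  grip=[0,0,0,0,0],
  offset=[
    [0,-3,-41],
    [0,-6,-82],
    [0,-9,-123],
    [0,-12,-164],
    [0,-15,-205],
  ],
  twist=[-5,-10,-15,-20,-25],
)

```text
clock: 1.97
position: [0.4574, 0.1263, 0.2316]
ee_rot: [0.384, 0.593, -0.384, 0.594]
ft_force: [0.8, -0.8, 0.6]
grip_width: 1.004
```

```bash
python3 -c "
from h import *
tgt([.4357,.2285,.231])"
```

```text
t 1.97 pos [0.4574 0.1263 0.2316] tool y yaw 24.13 xax [ 0.001 -0.001 -1.   ] j [ 0.46  0.05 -0.84  1.81  0.04  1.3   0.03] F [ 0.8 -0.8  0.6] T [-0.048 -0.026 -0.056] g 1.004
offset mm [   0.5   22.  -102.2]
```

Emit:
send_rows(
  grip=[0,0,0,0,0],
  offset=[
    [0,8,-35],
    [0,16,-70],
    [0,22,-102],
    [0,22,-102],
    [0,22,-102],
  ],
  twist=[-1,-1,-1,-1,-1],
)

```text
clock: 2.38
position: [0.4359, 0.2285, 0.2314]
ee_rot: [0.379, 0.597, -0.379, 0.597]
ft_force: [0.7, -0.7, 0.6]
grip_width: 1.005
```

Run:
```python
from h import *
tgt([.4357,.2285,.132])
p,d=snap('scene','scene2.png')
im=cv2.imread('pics/scene1.png')
c=np.radians(114.9);a=np.array([np.cos(c),np.sin(c)]);n=np.array([-a[1],a[0]])
k=8;x0,y0=350,230
def draw(im):
    im=cv2.resize(im[y0:y0+75,x0:x0+95],None,fx=k,fy=k,interpolation=cv2.INTER_CUBIC)
    pts=[]
    for s,t_ in((30,8),(30,-8),(-30,-8),(-30,8)):
        q=np.r_[np.array([.4357,.2285])+(a*s+n*t_)/1000,.159]; pts.append((proj('scene',q)-[x0-.5,y0-.5])*k)
    cv2.polylines(im,[np.int32(pts)],True,(0,255,0),1);return im
cv2.imwrite('pics/z2.png',draw(im)); 
cv2.imwrite('pics/z3.png',cv2.resize(p[150:350,300:480],None,fx=3,fy=3))
```

```text
t 2.38 pos [0.4359 0.2285 0.2314] tool y yaw 25.13 xax [-0.  0. -1.] j [ 0.31  0.12 -0.94  1.76  0.1   1.31 -0.21] F [ 0.7 -0.7  0.6] T [-0.052 -0.043 -0.023] g 1.005
offset mm [99.4 -0.2 -0.1]
```

View pics/z2.png

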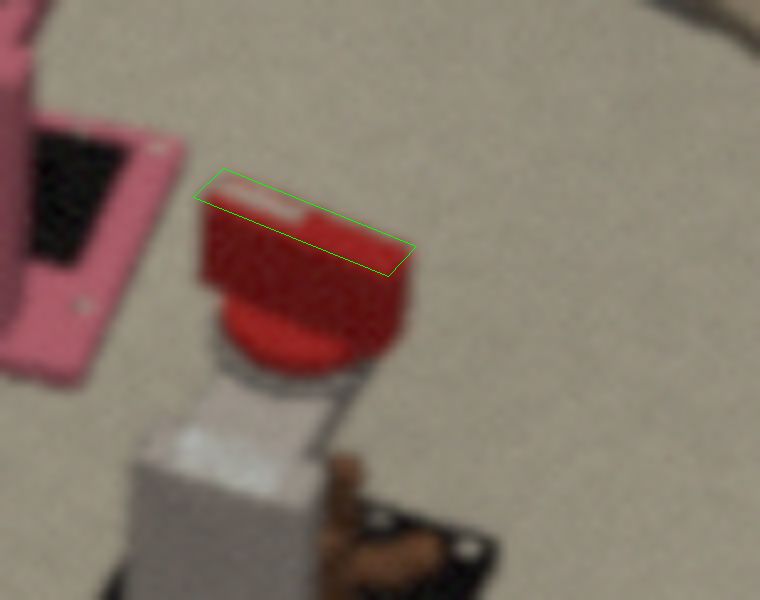

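View pics/z3.png

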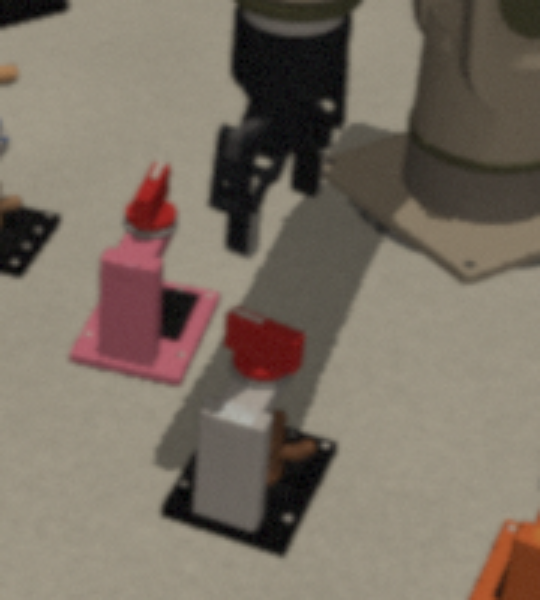

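The measured bar outline matches the scene view at (385,265), and the gripper is above it, so I'm descending.

Emit:
send_rows(
  grip=[0,0,0,0,0],
  offset=[
    [30,0,0],
    [60,0,0],
    [80,0,0],
    [99,0,0],
    [99,0,0],
  ],
  twist=[0,0,0,0,0],
)

```text
clock: 2.85
position: [0.4356, 0.2237, 0.1289]
ee_rot: [0.38, 0.597, -0.383, 0.595]
ft_force: [-0.3, -0.8, 0.8]
grip_width: 1.003
```

Run:
```python
from h import *
tgt([.4357,.2285,.132])
p,d=snap('scene','scene3.png')
cv2.imwrite('pics/z4.png',cv2.resize(p[200:330,320:450],None,fx=4,fy=4))
```

```text
t 2.85 pos [0.4356 0.2237 0.1289] tool y yaw 24.75 xax [-0.005 -0.002 -1.   ] j [ 0.27  0.24 -0.91  1.89  0.21  1.12 -0.3 ] F [-0.3 -0.8  0.8] T [-0.018  0.048 -0.012] g 1.003
offset mm [-3.1  2.1 -4.3]
```

View pics/z4.png

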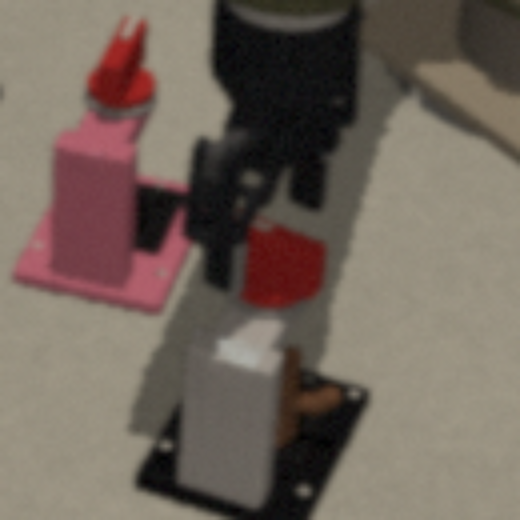

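Emit:
send_rows(
  grip=[0,0,0,0,0],
  offset=[
    [0,0,0],
    [0,0,0],
    [0,0,0],
    [0,0,0],
    [0,0,0],
  ],
  twist=[0,0,0,0,0],
)

```text
clock: 3.32
position: [0.4371, 0.2266, 0.1329]
ee_rot: [0.381, 0.596, -0.38, 0.596]
ft_force: [-0.1, 0.7, -0.5]
grip_width: 1.0
```

```bash
python3 -c "
from h import *
tgt([.4357,.2285,.132])"
```

```text
t 3.32 pos [0.4371 0.2266 0.1329] tool y yaw 24.89 xax [ 0.001  0.    -1.   ] j [ 0.27  0.23 -0.92  1.89  0.21  1.12 -0.3 ] F [-0.1  0.7 -0.5] T [-0.023  0.014 -0.001] g 1.000
offset mm [ 0.9 -0.5 -2.3]
```

Emit:
send_rows(
  grip=[0,0,0,0,0],
  offset=[
    [0,0,-2],
    [0,0,-2],
    [0,0,-2],
    [0,0,-2],
    [0,0,-2],
  ],
  twist=[0,0,0,0,0],
)

```text
clock: 3.73
position: [0.4359, 0.2284, 0.1323]
ee_rot: [0.38, 0.596, -0.38, 0.596]
ft_force: [-0.2, 0.3, 1.0]
grip_width: 1.001
```

```bash
python3 -c "
from h import *
tgt([.4357,.2285,.132])"
```

```text
t 3.73 pos [0.4359 0.2284 0.1323] tool y yaw 24.90 xax [-0. -0. -1.] j [ 0.26  0.23 -0.92  1.89  0.21  1.12 -0.3 ] F [-0.2  0.3  1. ] T [-0.02  -0.012 -0.058] g 1.001
offset mm [ 0.3 -0.1 -0.2]
```

Emit:
send_rows(
  grip=[120,170,200,255,255],
  offset=[
    [0,0,0],
    [0,0,0],
    [0,0,0],
    [0,0,0],
    [0,0,0],
  ],
  twist=[0,0,0,0,0],
  newtons=40,
)

```text
clock: 4.15
position: [0.4359, 0.2284, 0.1323]
ee_rot: [0.38, 0.596, -0.38, 0.596]
ft_force: [0.3, -0.3, 0.1]
grip_width: 0.305
```

Emit:
send_rows(
  grip=[255,255,255,255,255],
  offset=[
    [0,0,0],
    [0,0,0],
    [0,0,0],
    [0,0,0],
    [0,0,0],
  ],
  twist=[0,0,0,0,0],
)

```text
clock: 4.57
position: [0.4378, 0.2293, 0.1329]
ee_rot: [0.382, 0.595, -0.379, 0.597]
ft_force: [9.5, 4.7, -6.0]
grip_width: 0.177
```

Run:
```python
from h import *
st()
p,d=snap('scene','scene5.png')
cv2.imwrite('pics/z5.png',cv2.resize(p[200:330,320:450],None,fx=4,fy=4))
```

```text
t 4.57 pos [0.4378 0.2293 0.1329] tool y yaw 24.87 xax [ 0.004  0.003 -1.   ] j [ 0.26  0.23 -0.92  1.89  0.21  1.11 -0.3 ] F [ 9.5  4.7 -6. ] T [ 0.912 -1.839 -0.034] g 0.177
```

View pics/z5.png

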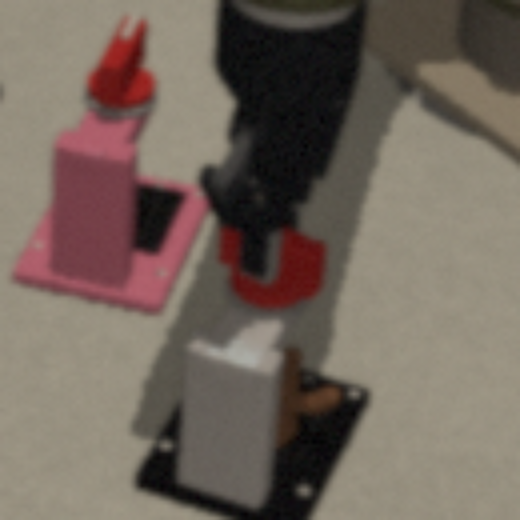

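Gripped: the opening of 0.18 corresponds to about 15–16 mm. The wrist was pulled about 2 mm along tool y, so I'll centre it to relieve the side load.

Emit:
send_rows(
  grip=[255,255,255,255,255],
  offset=[
    [0,1,0],
    [0,2,0],
    [0,2,0],
    [0,2,0],
    [0,2,0],
  ],
  twist=[0,0,0,0,0],
)

```text
clock: 5.03
position: [0.4379, 0.2293, 0.1328]
ee_rot: [0.381, 0.596, -0.38, 0.596]
ft_force: [-0.6, -0.1, 6.0]
grip_width: 0.178
```

```bash
python3 -c "
from h import *
st()"
```

```text
t 5.03 pos [0.4379 0.2293 0.1328] tool y yaw 24.89 xax [ 0. -0. -1.] j [ 0.26  0.24 -0.92  1.88  0.21  1.12 -0.3 ] F [-0.6 -0.1  6. ] T [-0.222  0.325 -0.057] g 0.178
```

Emit:
send_rows(
  grip=[255,255,255,255,255],
  offset=[
    [0,0,0],
    [0,0,0],
    [0,0,0],
    [0,0,0],
    [0,0,0],
  ],
  twist=[4,8,12,16,20],
)

```text
clock: 5.45
position: [0.4372, 0.2292, 0.1327]
ee_rot: [0.479, 0.52, -0.479, 0.52]
ft_force: [-4.9, -2.3, 10.6]
grip_width: 0.178
```

```bash
python3 -c "
from h import *
st()"
```

```text
t 5.45 pos [0.4372 0.2292 0.1327] tool y yaw 4.71 xax [-0.001 -0.001 -1.   ] j [ 0.22  0.23 -0.87  1.89  0.19  1.12 -0.64] F [-4.9 -2.3 10.6] T [-0.493  1.272  0.064] g 0.178
```

Emit:
send_rows(
  grip=[255,255,255,255,255],
  offset=[
    [0,0,0],
    [0,0,0],
    [0,0,0],
    [0,0,0],
    [0,0,0],
  ],
  twist=[4,8,12,16,20],
)

```text
clock: 5.87
position: [0.4366, 0.2293, 0.1327]
ee_rot: [-0.561, -0.429, 0.563, -0.429]
ft_force: [-8.3, -2.8, 12.4]
grip_width: 0.177
```

```bash
python3 -c "
from h import *
st()"
```

```text
t 5.87 pos [0.4366 0.2293 0.1327] tool y yaw -15.26 xax [-0.002 -0.001 -1.   ] j [ 0.18  0.22 -0.82  1.89  0.17  1.11 -0.98] F [-8.3 -2.8 12.4] T [-0.482  1.989  0.042] g 0.177
```

Emit:
send_rows(
  grip=[255,255,255,255,255],
  offset=[
    [0,0,0],
    [0,0,0],
    [0,0,0],
    [0,0,0],
    [0,0,0],
  ],
  twist=[4,8,12,16,20],
)

```text
clock: 6.28
position: [0.436, 0.2297, 0.1327]
ee_rot: [-0.627, -0.325, 0.629, -0.325]
ft_force: [-10.9, -2.6, 14.2]
grip_width: 0.179
```

```bash
python3 -c "
from h import *
st()"
```

```text
t 6.28 pos [0.436  0.2297 0.1327] tool y yaw -35.24 xax [-0.003 -0.001 -1.   ] j [ 0.14  0.21 -0.78  1.89  0.16  1.11 -1.32] F [-10.9  -2.6  14.2] T [-0.223  2.571  0.085] g 0.179
```

Emit:
send_rows(
  grip=[255,255,255,255,255],
  offset=[
    [-1,-0.7,0.7],
    [-1,-1.4,1.4],
    [-1,-1.4,1.4],
    [-1,-1.4,1.4],
    [-1,-1.4,1.4],
  ],
  twist=[2,4,6,8,10],
)

```text
clock: 6.7
position: [0.4355, 0.2299, 0.1329]
ee_rot: [0.654, 0.27, -0.653, 0.269]
ft_force: [3.8, 5.2, -6.9]
grip_width: 0.178
```

```bash
python3 -c "
from h import *
st()"
```

```text
t 6.70 pos [0.4355 0.2299 0.1329] tool y yaw -45.15 xax [-0.     0.002 -1.   ] j [ 0.12  0.2  -0.76  1.89  0.15  1.11 -1.48] F [ 3.8  5.2 -6.9] T [ 1.269 -0.531  0.051] g 0.178
```

Emit:
send_rows(
  grip=[255,255,255,255,255],
  offset=[
    [0,0,0],
    [0,0,0],
    [0,0,0],
    [0,0,0],
    [0,0,0],
  ],
  twist=[1,2,3,4,5],
)

```text
clock: 7.12
position: [0.4354, 0.23, 0.1329]
ee_rot: [0.665, 0.242, -0.665, 0.241]
ft_force: [1.8, 6.1, -6.0]
grip_width: 0.18
```

```bash
python3 -c "
from h import *
st()"
```

```text
t 7.12 pos [0.4354 0.23   0.1329] tool y yaw -50.09 xax [-0.     0.002 -1.   ] j [ 0.11  0.2  -0.75  1.89  0.15  1.11 -1.57] F [ 1.8  6.1 -6. ] T [ 1.414 -0.382  0.103] g 0.180
```

Emit:
send_rows(
  grip=[255,255,255,255,255],
  offset=[
    [0,0,0],
    [0,0,0],
    [0,0,0],
    [0,0,0],
    [0,0,0],
  ],
  twist=[1,2,3,3,3],
)

```text
clock: 7.53
position: [0.4354, 0.2301, 0.1329]
ee_rot: [0.671, 0.225, -0.671, 0.223]
ft_force: [1.8, 6.5, -6.3]
grip_width: 0.179
```

```bash
python3 -c "
from h import *
st()"
```

```text
t 7.53 pos [0.4354 0.2301 0.1329] tool y yaw -53.06 xax [-0.     0.002 -1.   ] j [ 0.11  0.2  -0.74  1.89  0.15  1.11 -1.62] F [ 1.8  6.5 -6.3] T [ 1.449 -0.377 -0.055] g 0.179
```

Emit:
send_rows(
  grip=[255,255,255,255,255],
  offset=[
    [0,0,0],
    [0,0,0],
    [0,0,0],
    [0,0,0],
    [0,0,0],
  ],
  twist=[0.5,1,1.5,2,2],
)

```text
clock: 7.95
position: [0.4353, 0.2301, 0.1328]
ee_rot: [0.675, 0.213, -0.674, 0.212]
ft_force: [1.6, 7.2, -6.0]
grip_width: 0.18
```

```bash
python3 -c "
from h import *
st()"
```

```text
t 7.95 pos [0.4353 0.2301 0.1328] tool y yaw -55.07 xax [-0.001  0.002 -1.   ] j [ 0.1   0.19 -0.74  1.89  0.14  1.11 -1.65] F [ 1.6  7.2 -6. ] T [ 1.472 -0.378 -0.038] g 0.180
```

Emit:
send_rows(
  grip=[255,255,255,255,255],
  offset=[
    [0,0,0],
    [0,0,0],
    [0,0,0],
    [0,0,0],
    [0,0,0],
  ],
  twist=[0.4,0.8,1.2,1.6,2],
)

```text
clock: 8.37
position: [0.4353, 0.23, 0.133]
ee_rot: [0.678, 0.201, -0.678, 0.2]
ft_force: [1.7, 5.2, -5.2]
grip_width: 0.177
```

```bash
python3 -c "
from h import *
st()"
```

```text
t 8.37 pos [0.4353 0.23   0.133 ] tool y yaw -56.99 xax [-0.     0.001 -1.   ] j [ 0.1   0.19 -0.74  1.89  0.14  1.11 -1.68] F [ 1.7  5.2 -5.2] T [ 1.318 -0.339  0.912] g 0.177
```

Emit:
send_rows(
  grip=[255,255,255,255,255],
  offset=[
    [0,0,0],
    [0,0,0],
    [0,0,0],
    [0,0,0],
    [0,0,0],
  ],
  twist=[0.4,0.8,1.2,1.6,2],
)

```text
clock: 8.78
position: [0.4353, 0.23, 0.133]
ee_rot: [0.681, 0.19, -0.681, 0.189]
ft_force: [2.1, 4.3, -5.4]
grip_width: 0.179
```

```bash
python3 -c "
from h import *
st()"
```

```text
t 8.78 pos [0.4353 0.23   0.133 ] tool y yaw -58.91 xax [ 0.     0.001 -1.   ] j [ 0.1   0.19 -0.73  1.89  0.14  1.11 -1.72] F [ 2.1  4.3 -5.4] T [ 1.173 -0.362  1.817] g 0.179
```

The torque rose linearly from about 0 to 0.91 and then 1.82 Nm, so the screw is seated, with contact at tool yaw about −55.1°. That matches the angle predicted from vision. Now I'll back off to +34.9°.

Emit:
send_rows(
  grip=[255,255,255,255,255],
  offset=[
    [0,0,0],
    [0,0,0],
    [0,0,0],
    [0,0,0],
    [0,0,0],
  ],
  twist=[-1,-2,-3,-4,-4],
)

```text
clock: 9.2
position: [0.4353, 0.23, 0.1329]
ee_rot: [-0.674, -0.213, 0.674, -0.212]
ft_force: [0.4, 6.1, -7.2]
grip_width: 0.176
```

```bash
python3 -c "
from h import *
st()"
```

```text
t 9.20 pos [0.4353 0.23   0.1329] tool y yaw -55.00 xax [-0.001  0.001 -1.   ] j [ 0.1   0.19 -0.74  1.89  0.14  1.11 -1.65] F [ 0.4  6.1 -7.2] T [ 1.416 -0.286  0.024] g 0.176
```

Emit:
send_rows(
  grip=[255,255,255,255,255],
  offset=[
    [0,0,0],
    [0,0,0],
    [0,0,0],
    [0,0,0],
    [0,0,0],
  ],
  twist=[-4,-8,-12,-16,-20],
)

```text
clock: 9.62
position: [0.4358, 0.2294, 0.1329]
ee_rot: [0.627, 0.327, -0.627, 0.327]
ft_force: [3.6, 5.2, -7.1]
grip_width: 0.179
```

```bash
python3 -c "
from h import *
st()"
```

```text
t 9.62 pos [0.4358 0.2294 0.1329] tool y yaw -34.91 xax [ 0.     0.001 -1.   ] j [ 0.14  0.2  -0.78  1.89  0.16  1.11 -1.31] F [ 3.6  5.2 -7.1] T [ 1.034 -0.763 -0.078] g 0.179
```

Emit:
send_rows(
  grip=[255,255,255,255,255],
  offset=[
    [0,0.4,-0.4],
    [0,0.8,-0.8],
    [0,1.2,-1.2],
    [0,1.4,-1.4],
    [0,1.4,-1.4],
  ],
  twist=[-4,-8,-12,-16,-20],
)

```text
clock: 10.03
position: [0.4366, 0.2291, 0.1329]
ee_rot: [-0.56, -0.431, 0.562, -0.431]
ft_force: [-2.6, -0.2, 0.4]
grip_width: 0.176
```

```bash
python3 -c "
from h import *
st()"
```

```text
t 10.03 pos [0.4366 0.2291 0.1329] tool y yaw -14.91 xax [-0.002 -0.001 -1.   ] j [ 0.18  0.21 -0.82  1.89  0.17  1.11 -0.97] F [-2.6 -0.2  0.4] T [ 0.133  0.786 -0.058] g 0.176
```

Emit:
send_rows(
  grip=[255,255,255,255,255],
  offset=[
    [0,0,0],
    [0,0,0],
    [0,0,0],
    [0,0,0],
    [0,0,0],
  ],
  twist=[-4,-8,-12,-16,-20],
)

```text
clock: 10.45
position: [0.4373, 0.229, 0.1329]
ee_rot: [0.477, 0.522, -0.478, 0.522]
ft_force: [0.5, 0.5, -3.1]
grip_width: 0.177
```

Emit:
send_rows(
  grip=[255,255,255,255,255],
  offset=[
    [0,0,0],
    [0,0,0],
    [0,0,0],
    [0,0,0],
    [0,0,0],
  ],
  twist=[-4,-8,-12,-16,-20],
)

```text
clock: 10.87
position: [0.438, 0.2292, 0.1329]
ee_rot: [0.38, 0.597, -0.379, 0.597]
ft_force: [4.8, 3.6, -7.7]
grip_width: 0.18
```

```bash
python3 -c "
from h import *
st()"
```

```text
t 10.87 pos [0.438  0.2292 0.1329] tool y yaw 25.06 xax [ 0.  0. -1.] j [ 0.26  0.24 -0.91  1.88  0.21  1.12 -0.3 ] F [ 4.8  3.6 -7.7] T [ 0.602 -1.049 -0.095] g 0.180
```

Emit:
send_rows(
  grip=[255,255,255,255,255],
  offset=[
    [0.5,1,0],
    [0.5,1,0],
    [0.5,1,0],
    [0.5,1,0],
    [0.5,1,0],
  ],
  twist=[-3,-6,-9,-9.8,-9.8],
)

```text
clock: 11.28
position: [0.4384, 0.2294, 0.1329]
ee_rot: [0.328, 0.626, -0.329, 0.626]
ft_force: [-3.0, -2.2, 4.9]
grip_width: 0.179
```

Emit:
send_rows(
  grip=[255,255,255,255,255],
  offset=[
    [0,0,0],
    [0,0,0],
    [0,0,0],
    [0,0,0],
    [0,0,0],
  ],
  twist=[0,0,0,0,0],
)

```text
clock: 11.7
position: [0.4385, 0.2294, 0.1329]
ee_rot: [0.328, 0.626, -0.329, 0.626]
ft_force: [-2.7, -2.8, 5.1]
grip_width: 0.176
```

Run:
```python
from h import *
st()
p,d=snap('scene','scene6.png');q,_=snap('top','top6.png')
c=np.zeros((480,800,3),np.uint8)
k=5;x0,y0=345,230
a=cv2.resize(p[y0:y0+90,x0:x0+80],None,fx=k,fy=k,interpolation=cv2.INTER_CUBIC)
th=np.radians(124.9);A=np.array([np.cos(th),np.sin(th)]);n=np.array([-A[1],A[0]])
pts=[(proj('scene',np.r_[np.array([.4362,.2288])+(A*s+n*t_)/1000,.159])-[x0-.5,y0-.5])*k for s,t_ in((30,8),(30,-8),(-30,-8),(-30,8))]
cv2.polylines(a,[np.int32(pts)],True,(0,255,0),1)
c[:450,:400]=a; c[:450,400:]=cv2.resize(q[215:305,190:270],(400,450),interpolation=cv2.INTER_CUBIC)
cv2.imwrite('pics/z6.png',np.clip(c*1.5,0,255).astype(np.uint8))
d1=cv2.absdiff(cv2.imread('pics/scene1.png'),p).max(-1); print('changed px near blue clamp',(d1[170:245,260:325]>40).sum())
```

```text
t 11.70 pos [0.4385 0.2294 0.1329] tool y yaw 34.62 xax [-0.    -0.001 -1.   ] j [ 0.28  0.25 -0.94  1.88  0.22  1.12 -0.14] F [-2.7 -2.8  5.1] T [-0.521  0.74  -0.035] g 0.176
changed px near blue clamp 0
```

View pics/z6.png

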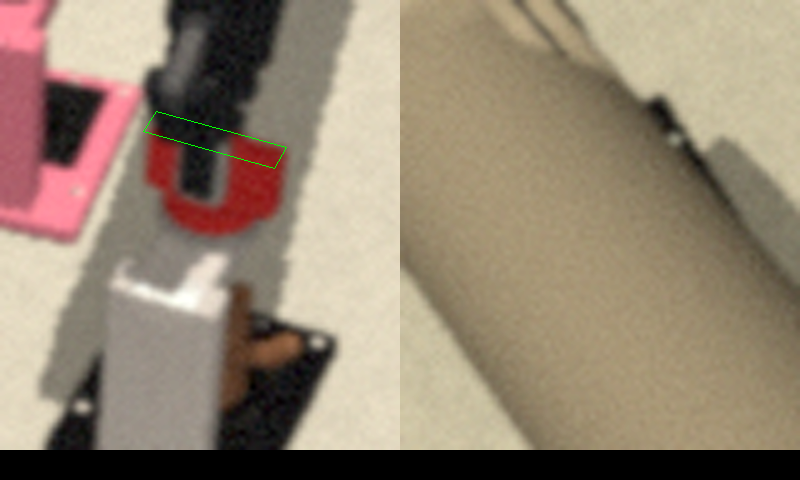

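View pics/scene6.png

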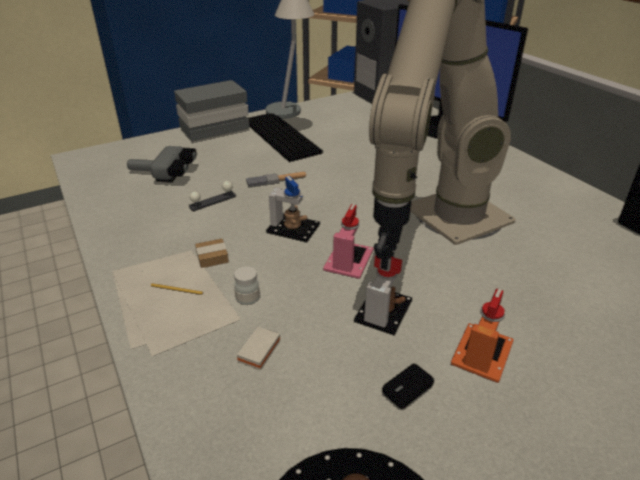

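The bar matches the predicted quarter-turn outline at about (385,258) and is held still. Everything else looks unchanged, so I'm handing in.

```bash
python3 -c "
from h import *
st(); print(manip.hand_in())"
```

```text
t 11.80 pos [0.4385 0.2294 0.1328] tool y yaw 34.62 xax [-0.    -0.001 -1.   ] j [ 0.28  0.25 -0.94  1.88  0.22  1.12 -0.14] F [-3.4 -2.1  5.2] T [-0.509  0.721  0.038] g 0.179
the job is handed in; nothing more can be done
None
```

I gripped the red thumbscrew by its bar on the black-based clamp and turned it about 80° clockwise until it seated. I then backed it off a quarter turn and handed the job in at 11.8 s, still holding the bar.

- **Seating:** the wrist torque rose from about 0 to 1.8 N m, starting at −55.1° tool yaw. That agreed with the seat angle I had worked out from the camera images.
- **Back-off:** I measured 89.7° back from the seat. In the scene camera the bar matched the outline I predicted for a quarter turn. The arm blocked the top camera, so this could only be checked from that one view.
- **Holding:** the tool was still over the last hold, with about 7 N of side and vertical load and almost no torque on the screw. The grip force was set to 40 N.
- **Surroundings:** no pixels changed noticeably around the blue clamp. By eye in the scene view, the other items looked unmoved.
- **Disagreement:** the bar stood about 2 mm off my first position estimate, so I shifted the gripper after closing. The side force peaked at about 11 N.

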